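Gauge the thickness of a charred oak stave sample

ROBOT

A 6-joint arm with a two-finger parallel gripper is mounted at the origin on the work surface. World frame = base frame: x ahead of the robot, y to its left, z up, the work surface at z = 0. Lengths are in mm, angles in rad, forces in N, time in s.
With the tool pointing down it reaches from about 350 to 1000 mm from the base axis. Payload 7.1 kg.
Tool frame: the origin (TCP) lies between the finger pads; the fingertips stand 8 mm ahead of it and the grasp point (between the pads) lies 11 mm behind it; z points along the fingers, y is the line along which they close (so a half turn about z gives the same grasp; the last joint's range is limited). The gripper opens to 85 mm and grips with 20 to 120 N. Pads are 22 mm wide; open, the fingers measure 114 mm over their backs; the gripper's body (76 mm by 85 mm) begins 54 mm behind the grasp point. The pads swing forward as they close: fully open they stand 13 mm farther back than shut.
Start: joints at [-1.214, 0.423, 1.63, -0, 1.089, -0.019], TCP at [229.402, -581.36, 213.219] pointing down, gripper open.
Joint ranges: [-3, 3], [-0.9, 2.11], [0.09, 2.58], [-1.31, 4.45], [0.11, 2.69], [-2.54, 2.54]. Speed limits (rad/s): [2.39, 2.39, 3.01, 3.14, 3.14, 3.14].

INTERFACE

Orientations are given as a 3x3 rotation matrix whose columns are the frame's x, y, z axes.
In Python, from plant import * gives the robot as it stands. The module is installed in compiled form; this text tells all that it offers.
- The arm moves only by the tool carry_out, never from a script. Its argument "series" is one flat list of numbers, 7 for each row, row after row: the shift along the tool's x, y, z in m, then the turn, a rotation vector about the tool's x, y, z in degrees, then the opening, from 0 (shut) to 1 (fully open). A call has 1 to 12 rows; each row shifts and turns the commanded pose from where the row before left it, along the tool's axes as they then stand; what a row does not reach is not made up. A row lasts 1/8 s, in which the tool goes at most 62.5 mm and 10.7 degrees, less where a joint would pass 70% of its speed; a pose out of reach is approached as far as the arm can. A call with a gripper value outside its range is refused whole. The fingers move at their own pace and stop on an object; the grip force is fixed at half the most. Time passes only in rows, so rows that do not move let the fingers close. It gives the time, the measured TCP pose, the force, the opening and the grip force at its end, in the units of the state.
- sense(): the state, without advancing time (a new reading comes with each control period).
- read_camera(name): name is "side" or "top"; returns the picture (384x512x3 uint8, blue, green, red); there is no depth.
- camera_info(name): a dict with "intrinsics" (3x3 intrinsics, pixels), "k1" (the pictures are not rectified: a ray, as slopes to the right and down, at radius r is drawn at 1 + k1 r^2 times it, then the intrinsics apply), "R" (3x3) and "t" (3): a world point X has camera coordinates R X + t. Camera axes: x right, y down, z forward; pixel columns grow to the right and rows downward; lengths in mm; the calibration is good to about 2 mm. A picture is of the moment at which its call begins. camera_info takes no time and is no camera call.
- finish_job(): hands the job in; it is judged then, once.
Trained networks look in the newest picture that a camera, given by its name, has taken for a name from the list of things; names that differ only in an ending like _2 or _b are one class to them, and where a whole thing is asked for, a point or a joint stands for the part that bears it (a point fixed in the world has none). Each returns a list of dicts, best first, with "conf" (0 to 1); they miss things now and then, are a little off and sometimes report something else, mostly with a low value. They report only what shows in the picture. A call takes as long as a camera call. They do not tell look-alikes from the thing itself.
- find_in(camera, query): "bbox" ([left, top, right, bottom] in pixels, round what is visible of it).
- spot_point(camera, query): "at" ([column, row] in pixels: a listed point, or the origin of a listed thing).
The state is a dict: "clock": time; "joint_positions": joint angles; "joint_vel": joint speeds; "tau": joint torques, N m; "position": TCP position; "eef_rot": TCP orientation; "contact_force": force on the tool from outside, world axes, zero at the start; "moment": the same for the moment, N m; "opening": opening from 0.0 (shut) to 1.0 (fully open); "gripper_force": force on a finger pad.
Only numpy, scipy, OpenCV 4.12 (cv2) and the standard library are available. Lean on these libraries where they do the work, as an engineer would, in place of code of your own. Each camera call takes 0.05 s, during which the arm holds its last target. There are 200 camera calls.

TASK

Stand the small amber bottle upright somewhere clear of the gauge's track, then slide the dark oak strip lying flat along the track until its middle is under the gauge's foot, so that the pale strip, already measured, is moved out from under it and stays flat on the bench. Then press the gauge's green cap down as far as it goes, so that the sprung foot rests on the dark strip and reads its thickness, and leave it down. Do not disturb the brown strip, beaker, grain jar, marker pen or rubber bung.

Things in the scene. Friction and masses are not known exactly. Their poses are not given: they have to be found in the camera images.
- gauge: white strip-thickness gauge, fixed. Origin on the bench under its foot; y runs along the track, x points from the track to the column. Track: bare bench between two rails 10 mm high, inner faces at x = -23 and 23 mm, y -60 to 60 mm, open at both ends. Base: x 45 to 111 mm, y -50 to 50 mm, 22 mm high. Column: 22 mm diameter at x = 78 mm, 170 mm high
- left_mouth (a point): middle of the track's left (+y) end at bench height, 93 mm from the gauge's origin; the rails flare out here to about 64 mm
- right_mouth (a point): the same at the right (-y) end of the track
- head (a joint): height of the gauge's head: 0 fully up, 0.035 m fully down at its stop. A friction slide: it stays where it is left and takes about 8 N to press down. It starts 0 to 7 mm below the top
- foot (a joint): gauge reading: how far the sprung foot is pushed up into the head, 0 hanging free, at most 0.03 m. With the head fully down the free foot hangs 10 mm above the bench, so the reading is the part's thickness less 10 mm (dark strip: 0.016)
- head_top (a point): centre of the flat top of the green press cap (36 mm diameter, 8 mm thick) on the head, straight above the foot; 143 mm above the bench with the head up, 108 mm with it down. Below it: a barrel of 28 mm diameter (underside 48 mm below the cap's top) with a dial of 42 mm diameter on its -x side reaching 26 mm out; an arm leads back to a carriage 38 mm wide round the column
- foot_tip (a point): centre of the underside of the brass foot (20 mm diameter); 45 mm above the bench with the head up and the foot free
- dark_strip: dark oak strip, 140 mm long (its y), 40 mm wide (its x), 26 mm thick, lying flat on the bench left or right of the robot's middle; origin at the centre of its underside
- pale_strip: pale oak strip, 140 x 40 x 18 mm (long along its y), lying in the gauge's track under the foot at the start; origin at the centre of its underside
- brown_strip: mid-brown oak strip, 140 x 40 x 22 mm (long along its y), lying on the bench on the other side from the dark one; leave it alone. Origin at the centre of its underside
- bottle: amber glass jar with a black cap, 54 mm diameter, 85 mm high, standing in the line of the track just beyond its left (+y) mouth; origin at the centre of its underside
- beaker: clear open glass beaker, 70 mm diameter, 85 mm high, on the bench beside the right part of the track on the column side; leave it alone. Origin at the centre of its underside
- grain_jar: clear jar of grain with a steel lid, 76 mm diameter, 116 mm high, beside the left part of the track on the column side; leave it alone. Origin at the centre of its underside
- marker: white and green marker pen, 15 mm thick, 130 mm long (along its y), lying in front of the gauge; leave it alone. Origin about its middle, on the underside
- bung: black rubber bung, 34 mm diameter, 28 mm high, behind the gauge's column; leave it alone. Origin at the centre of its underside
Things that resemble listed ones, but are neither listed nor needed, are in the scene too. What is shaped like the gauge but blue or purple is not meant.

How it is judged:
By the outcome, as a careful person would: the job done as asked, in the order asked, and still so for the second after the job is handed in, with the robot touching nothing.
It also fails if it takes over 72 s, if anything falls off the work surface, if the arm or the gripper's body presses on something with over 40 N, if the wrist force passes 120 N, or if a joint passes its speed limit or range.

## Working session

There is one attempt and no reset: what is moved stays moved. The work goes in short steps, Python scripts to look and compute and a tool call to move; the robot and the scene stay as the last step left them, time stands still between calls to the robot, and variables do not carry over. Pictures are saved under pics/ and viewed, at most 10 in all, crops included, and the job is handed in when it is done.

Besides the shell and the picture viewer there is one more tool, called after "Request:" as name(argument=value, ...), one argument or row to a line, values as JSON. carry_out: Moves the arm, as the interface text tells. Its arguments: {"type":"object","properties":{"series":{"type":"array","items":{"type":"number"}}},"required":["series"]}

```bash
mkdir -p pics
cat > h.py <<'E'
from plant import *
import numpy as np, cv2
from scipy.optimize import least_squares
CI={c:camera_info(c) for c in("side","top")}
def ray(c,p):
    i=CI[c];K=np.array(i["intrinsics"]);R=np.array(i["R"]);t=np.array(i["t"])
    d=np.linalg.solve(K,[p[0],p[1],1.])[:2];u=d.copy()
    for _ in range(30):u=d/(1+i["k1"]*(u@u))
    return -R.T@t,R.T@np.array([u[0],u[1],1.])
def onz(c,p,z):
    o,d=ray(c,p);return o+d*(z-o[2])/d[2]
def proj(c,X):
    i=CI[c];q=np.array(i["R"])@np.array(X,float)+np.array(i["t"]);u=q[:2]/q[2]
    u=u*(1+i["k1"]*(u@u));return (np.array(i["intrinsics"])@[u[0],u[1],1])[:2]
def tri(p,q):
    (a,d),(b,e)=ray("side",p),ray("top",q)
    d=d/np.linalg.norm(d);e=e/np.linalg.norm(e)
    s=np.linalg.lstsq(np.c_[d,-e],b-a,rcond=None)[0]
    A,B=a+s[0]*d,b+s[1]*e
    return (A+B)/2,np.linalg.norm(A-B)
E
python3 - <<'E'
from h import *
np.set_printoptions(precision=1,suppress=True)
for c in("side","top"):
    im=read_camera(c);cv2.imwrite(f"pics/{c}0.png",cv2.resize(im,(800,600),interpolation=cv2.INTER_CUBIC));cv2.imwrite(f"raw_{c}.png",im)
    print(c,CI[c]["k1"],ray(c,(256,192)))
P={}
for n in "gauge left_mouth right_mouth head_top foot_tip dark_strip pale_strip brown_strip bottle beaker grain_jar marker bung".split():
    for c in("side","top"):
        print(n,c,[(np.round(d["at"],1),round(d["conf"],2),onz(c,d["at"],0)[:2]) for d in spot_point(c,n)[:3]])
print(sense()["position"],sense()["eef_rot"],sense()["clock"])
E
```

```text
side 0.05837474412474178 (array([ 55.5, 861.5, 934.7]), array([ 0.3, -0.7, -0.7]))
top -0.11480203999666183 (array([ 278.1,    5.3, 1781.5]), array([ 0.1,  0. , -1. ]))
gauge side [(array([199. , 207.1]), 0.88, array([615.8,  22.9])), (array([328.3, 354.7]), 0.8, array([135.7, 304.3])), (array([188.6, 163.7]), 0.23, array([ 746.9, -138.8]))]
gauge top [(array([252. , 146.5]), 0.77, array([614. ,  26.2])), (array([176.9, 273.7]), 0.6, array([144.9, 293.7]))]
left_mouth side [(array([186.3, 237.8]), 0.82, array([586.2, 141.6]))]
left_mouth top [(array([226.5, 149.1]), 0.79, array([603.5, 120.6])), (array([149.3, 281.1]), 0.58, array([116.3, 394.2])), (array([338.8, 200.7]), 0.37, array([ 415.6, -294. ]))]
right_mouth side [(array([329.9, 313. ]), 0.71, array([164.7, 203.6])), (array([211. , 192.4]), 0.63, array([615.6, -47.8]))]
right_mouth top [(array([197.3, 264.4]), 0.92, array([179.5, 220.1])), (array([272.8, 144.7]), 0.67, array([621.5, -50.8]))]
head_top side [(array([201.7, 178.7]), 0.68, array([672.2, -91.4])), (array([335.9, 313.7]), 0.67, array([151.7, 199.5]))]
head_top top 
[... 945 characters left out ...]
ay([299.2, 111.3]), 0.78, array([ 749.6, -149. ]))]
grain_jar side [(array([123. , 253.6]), 0.62, array([704.4, 257.9])), (array([305.6, 165.7]), 0.32, array([ 406. , -288.9])), (array([189.1, 159.9]), 0.21, array([ 755.7, -156.6]))]
grain_jar top [(array([192.2, 125.5]), 0.58, array([692.1, 250.4]))]
marker side [(array([252.9, 200.3]), 0.65, array([488.2, -69.4]))]
marker top [(array([276.8, 181.8]), 0.59, array([483.3, -66.1]))]
bung side [(array([197.5, 199.6]), 0.67, array([635.7,  -3.1])), (array([163.6, 191.3]), 0.53, array([745. ,   7.9]))]
bung top [(array([224.4, 151.3]), 0.69, array([595.2, 128.2]))]
[ 229.4 -581.4  213.2] [[ 0.9  0.4  0. ]
 [ 0.4 -0.9  0. ]
 [ 0.  -0.  -1. ]] 1.4
```

View pics/side0.png

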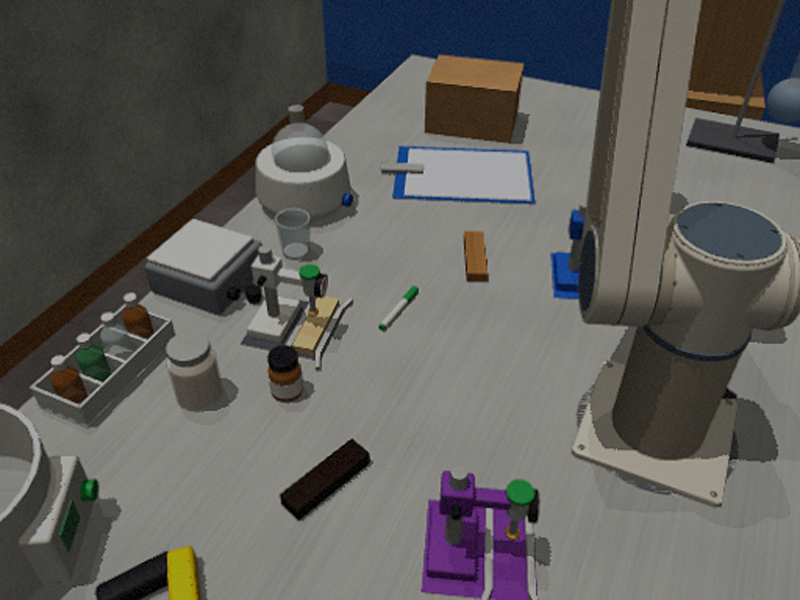

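View pics/top0.png

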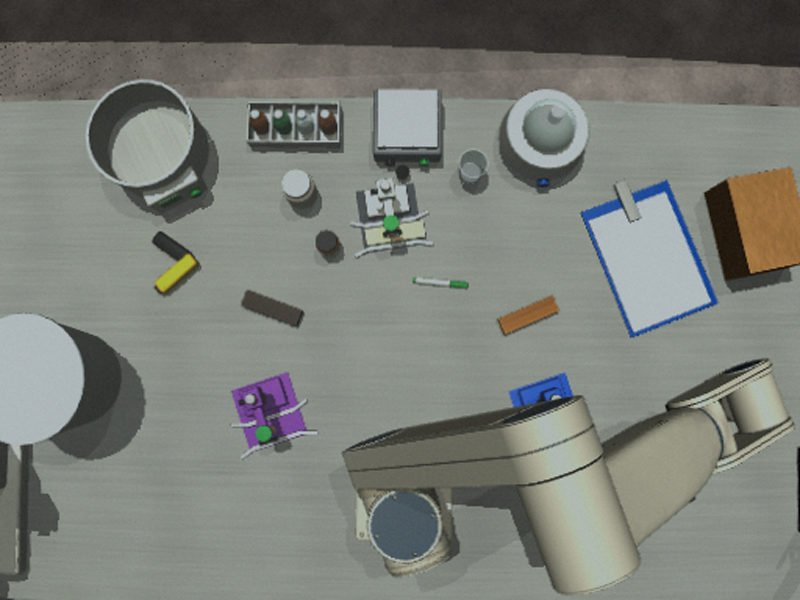

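The side view shows the white gauge (cap at about 310,272), the bottle at (285,375) just beyond its left mouth, and the dark strip at (325,478). The brown strip (475,255) and the marker (400,307) are clear. The top view has the gauge cap at (391,223), bottle at (327,241), dark strip at (272,308). The purple and blue gauges are the decoys. Next I'll refine the measurements.

```bash
cat >> h.py <<'E'
def boxpts(x,y,a,dx,dy,z0,z1):
    c,s=np.cos(a),np.sin(a)
    return np.array([[x+c*i-s*j,y+s*i+c*j,k] for i in dx for j in dy for k in(z0,z1)])
def hullmask(c,P,S=4):
    m=np.zeros((384*S,512*S),np.uint8)
    p=np.array([proj(c,q) for q in P])
    cv2.fillConvexPoly(m,cv2.convexHull(np.round((p+.5)*S-.5).astype(np.int32)),255)
    return cv2.resize(m,(512,384),interpolation=cv2.INTER_AREA)/255.
def G(g,x,y,z):
    c,s=np.cos(g[2]),np.sin(g[2]);return np.array([g[0]+c*x-s*y,g[1]+s*x+c*y,z])
E
python3 - <<'E'
from h import *
from scipy.optimize import minimize
np.set_printoptions(precision=2,suppress=True)
im={c:cv2.imread(f"raw_{c}.png") for c in CI}
hsv={c:cv2.cvtColor(im[c],cv2.COLOR_BGR2HSV) for c in im}
# dark strip masks
V={c:im[c].max(2).astype(float) for c in im}
roi={"side":(170,275,245,340),"top":(148,180,200,215)}
def comp(c,m,r):
    M=np.zeros((384,512));M[r[1]:r[3],r[0]:r[2]]=m[r[1]:r[3],r[0]:r[2]];return M
D={c:comp(c,V[c]<75,roi[c]) for c in im}
print({c:D[c].sum() for c in D})
for cs in (["top"],["side"],["top","side"]):
    f=lambda p:sum(np.abs(hullmask(c,boxpts(p[0],p[1],p[2],(-20,20),(-70,70),0,26))-D[c]).sum()/D[c].sum() for c in cs)
    best=min((minimize(f,[420,314,a],method="Nelder-Mead",options=dict(initial_simplex=[[420,314,a],[428,314,a],[420,322,a],[420,314,a+.15]])) for a in(-.6,-.3,.3)),key=lambda r:r.fun)
    print("dark",cs,best.x,best.fun)
# green cap
q={}
for c,r in (("side",(185,165,215,185)),("top",(238,132,262,152))):
    h=hsv[c];m=comp(c,(abs(h[...,0].astype(int)-65)<20)&(h[...,1]>110),r);ys,xs=np.nonzero(m);q[c]=(xs.mean(),ys.mean());print(c,m.sum(),q[c])
print("cap",tri(q["side"],q["top"]))
sp=lambda c,n:[d["at"] for d in spot_point(c,n)]
for n in("bottle","left_mouth","right_mouth","pale_strip","dark_strip","gauge","head_top"):
    A=sp("side",n);B=sp("top",n)
    for a in A:
        for b in B:
            X,e=tri(a,b)
            if e<15 and abs(X[2])<180: print(n,X,round(e,1))
for c,(x0,y0,x1,y1) in {"side":(135,150,245,270),"top":(190,110,310,200)}.items():
    cv2.imwrite(f"pics/crop_{c}.png",cv2.resize(im[c][y0:y1,x0:x1],None,fx=5,fy=5,interpolation=cv2.INTER_CUBIC))
E
```

```text
{'side': np.float64(1307.0), 'top': np.float64(417.0)}
dark ['top'] [421.52 307.96  -0.36] 0.09423990219589035
dark ['side'] [421.23 312.85  -0.34] 0.04777592750948887
dark ['top', 'side'] [421.35 311.4   -0.34] 0.19034100951832258
side 105.0 (np.float64(197.73333333333332), np.float64(173.68571428571428))
top 80.0 (np.float64(249.75), np.float64(142.35))
cap (array([602.97,  32.51, 134.99]), np.float64(0.016382127709427468))
bottle [574.36 183.42  -1.05] 9.6
left_mouth [605.45 120.95 -27.95] 6.8
right_mouth [620.41 -51.71  -4.54] 4.2
pale_strip [610.75  30.41   0.31] 1.2
dark_strip [419.5  315.34   5.33] 5.5
gauge [613.4   26.23   3.78] 0.2
gauge [140.38 295.62 -15.91] 6.7
gauge [597.06  27.1  116.15] 10.7
head_top [138.04 301.2  143.26] 2.2
```

View pics/crop_top.png

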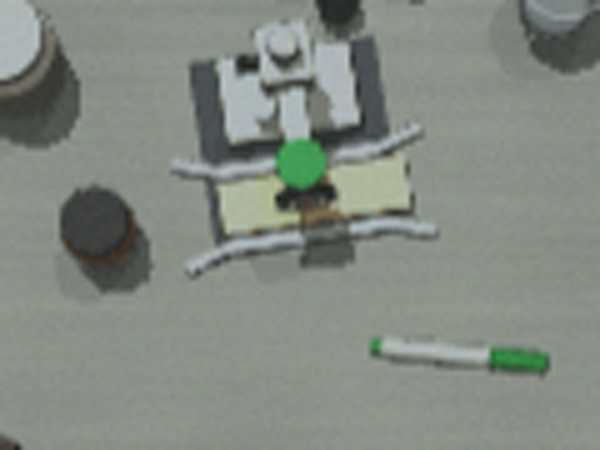

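Run:
```python
from h import *
np.set_printoptions(precision=1,suppress=True)
f=lambda u,v:(190+(u+.5)/5-.5,110+(v+.5)/5-.5)
E=[onz("top",f(*p),8) for p in((175,165),(422,130),(190,268),(437,232))]
print(np.array(E),np.mean(E,0))
a=(E[0]+E[2]-E[1]-E[3])[:2];print("yaw",np.arctan2(-a[0],a[1]))
g0=(*np.mean(E,0)[:2],np.arctan2(-a[0],a[1]))
cap=lambda g,z:[G(g,18*np.cos(t),18*np.sin(t),zz) for t in np.linspace(0,6.28,24) for zz in(z,z-8)]
im={c:cv2.imread(f"raw_{c}.png") for c in CI}
for c,(x0,y0,x1,y1) in {"side":(135,150,245,260),"top":(190,110,310,200)}.items():
    I=cv2.resize(im[c][y0:y1,x0:x1],None,fx=5,fy=5,interpolation=cv2.INTER_CUBIC)
    pr=lambda X:tuple(int(round(v)) for v in ((proj(c,X)-[x0,y0]+.5)*5-.5))
    for s in(-1,1): cv2.line(I,pr(G(g0,23*s,-60,10)),pr(G(g0,23*s,60,10)),(0,0,255),1)
    for P in(((45,-50),(45,50),(111,50),(111,-50)),):
        cv2.polylines(I,[np.array([pr(G(g0,*p,22)) for p in P])],True,(255,0,0),1)
    cv2.polylines(I,[np.array([pr(G(g0,18*np.cos(t),18*np.sin(t),139)) for t in np.linspace(0,6.28,24)])],True,(255,0,255),1)
    cv2.polylines(I,[np.array([pr(np.array([574+27*np.cos(t),183+27*np.sin(t),85])) for t in np.linspace(0,6.28,24)])],True,(0,255,255),1)
    cv2.imwrite(f"pics/ov_{c}.png",I)
```

```text
[[626.3 127.5   8. ]
 [654.2 -54.8   8. ]
 [549.5 115.1   8. ]
 [577.9 -66.2   8. ]] [602.   30.4   8. ]
yaw 0.15346472304411374
```

View pics/ov_side.png

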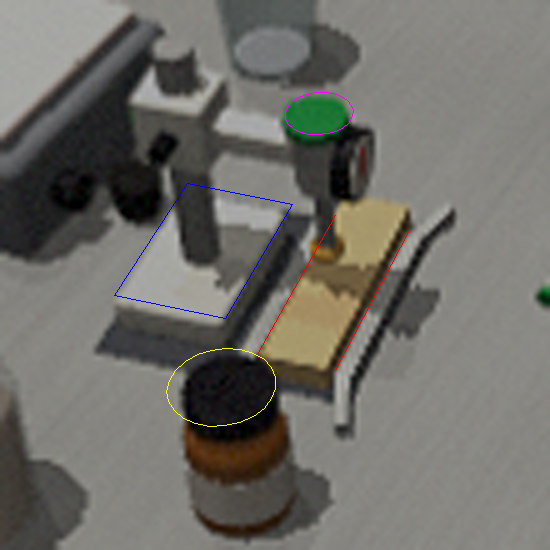

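View pics/ov_top.png

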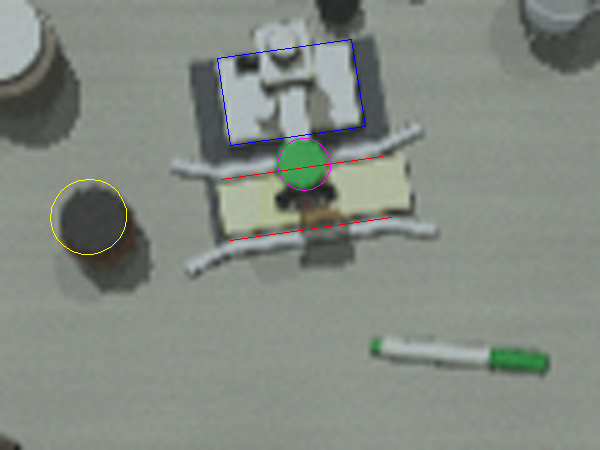

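The overlays agree with the gauge to within about 3 mm. The track's middle is at about (601,32), yaw 0.15, cap top at about z 137. The bottle's cap centre is at crop (96,221) in the top view and (230,390) in the side view.

```bash
cat >> h.py <<'E'
def st():
    s=sense();R=np.array(s["eef_rot"]);return s,np.array(s["position"]),R
def go(x,y,z,psi):
    """remaining: turn about tool z (deg) then shift in the tool axes after that turn"""
    s,p,R=st();c,d=np.cos(psi),np.sin(psi)
    T=np.array([[-d,c,0],[c,d,0],[0,0,-1.]]);
    from scipy.spatial.transform import Rotation as Ro
    print("pos",p,"turn",Ro.from_matrix(R.T@T).as_rotvec(degrees=True),"shift mm",T.T@(np.array([x,y,z])-p),"F",np.round(s["contact_force"],1),"open",round(s["opening"],2),"grip",s["gripper_force"],"t",round(s["clock"],2))
E
python3 - <<'E'
from h import *
np.set_printoptions(precision=1,suppress=True)
print(tri((180.6,227.6),(208.8,153.8)), onz("top",(208.8,153.8),85))
go(573,181,213,.153)
E
```

```text
(array([572.2, 178.1,  78.6]), np.float64(0.8038488380310453)) [570.7 177.3  85. ]
pos [ 229.4 -581.4  213.2] turn [  0.    0.  -77.2] shift mm [701.1 455.8   0.2] F [-1.4 -1.   0.3] open 1.0 grip 0.0 t 2.1
```

Request:
carry_out(
  series=[0, 0, 0, 0, 0, -9.7, 1, 0, 0, 0, 0, 0, -9.7, 1, 0, 0, 0, 0, 0, -9.7, 1, 0, 0, 0, 0, 0, -9.6, 1, 0, 0, 0, 0, 0, -9.6, 1, 0, 0, 0, 0, 0, -9.6, 1, 0, 0, 0, 0, 0, -9.6, 1, 0, 0, 0, 0, 0, -9.6, 1],
)

```text
clock: 3.1
position: [229.4, -581.4, 213.2]
eef_rot: [[-0.156, 0.988, -0.0], [0.988, 0.156, -0.0], [-0.0, -0.0, -1.0]]
contact_force: [-0.3, -0.2, -0.4]
opening: 1.001
gripper_force: 0.0
```

Request:
carry_out(
  series=[0.05, 0.035, 0, 0, 0, 0, 1, 0.05, 0.035, 0, 0, 0, 0, 1, 0.05, 0.035, 0, 0, 0, 0, 1, 0.05, 0.035, 0, 0, 0, 0, 1, 0.05, 0.035, 0, 0, 0, 0, 1, 0.05, 0.035, 0, 0, 0, 0, 1, 0.05, 0.03, 0, 0, 0, 0, 1, 0.05, 0.03, 0, 0, 0, 0, 1, 0.05, 0.03, 0, 0, 0, 0, 1, 0.05, 0.03, 0, 0, 0, 0, 1, 0.05, 0.03, 0, 0, 0, 0, 1, 0.05, 0.03, 0, 0, 0, 0, 1],
)

```text
clock: 4.6
position: [525.6, 72.3, 213.5]
eef_rot: [[-0.15, 0.989, 0.001], [0.989, 0.15, -0.0], [-0.0, 0.001, -1.0]]
contact_force: [1.2, -0.5, -0.3]
opening: 1.004
gripper_force: 0.0
```

```bash
python3 -c "
from h import *
go(571.5,178,34,.153)"
```

```text
pos [525.60286389  72.33103945 213.53185018] turn [ 0.0438532   0.00847976 -0.12291849] shift mm [ 97.4396725   61.46532805 179.53185018] F [ 1.2 -0.5 -0.3] open 1.0 grip 0.0 t 4.6
```

Request:
carry_out(
  series=[0.0325, 0.02, 0, 0, 0, 0, 1, 0.0325, 0.02, 0, 0, 0, 0, 1, 0.0325, 0.0215, 0, 0, 0, 0, 1, 0, 0, 0.04, 0, 0, 0, 1, 0, 0, 0.04, 0, 0, 0, 1, 0, 0, 0, 0, 0, 0, 1],
)

```text
clock: 5.35
position: [568.7, 175.5, 130.4]
eef_rot: [[-0.15, 0.989, -0.006], [0.989, 0.15, -0.002], [-0.001, -0.006, -1.0]]
contact_force: [0.1, 0.1, -0.2]
opening: 1.0
gripper_force: 0.0
```

```bash
python3 -c "
from h import *
go(571.5,178,34,.153)
for c in('side','top'): im=read_camera(c);cv2.imwrite(f'raw1_{c}.png',im)
a=cv2.resize(cv2.imread('raw1_side.png')[110:290,100:260],None,fx=3.3,fy=3.3)
b=cv2.resize(cv2.imread('raw1_top.png')[90:210,170:270],None,fx=4.95,fy=4.95)[:594]
h=min(a.shape[0],b.shape[0]);I=np.hstack([a[:h],b[:h]]);print(I.shape);cv2.imwrite('pics/b1.png',cv2.resize(I,(800,int(h*800/I.shape[1]))))"
```

```text
pos [568.69205063 175.46162537 130.44628145] turn [-0.37044002  0.04687104 -0.12085283] shift mm [ 2.08078007  3.16200565 96.44628145] F [ 0.1  0.1 -0.2] open 1.0 grip 0.0 t 5.35
(594, 1023, 3)
```

View pics/b1.png

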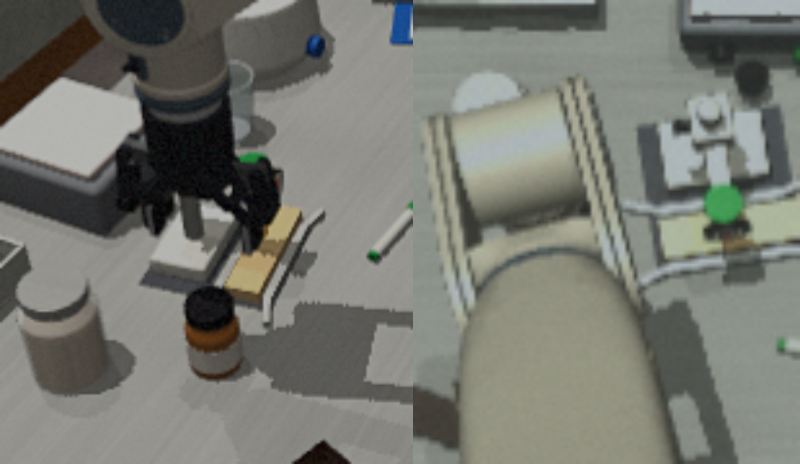

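The gripper stands open above the bottle. In the side view its fingers straddle about (205,215), with the bottle's cap at (210,300) below. Descending.

Request:
carry_out(
  series=[0.002, 0.003, 0.025, 0.4, 0, 0, 1, 0, 0, 0.025, 0, 0, 0, 1, 0, 0, 0.025, 0, 0, 0, 1, 0, 0, 0.02, 0, 0, 0, 1, 0, 0, 0, 0, 0, 0, 1],
)

```text
clock: 6.08
position: [573.1, 178.2, 38.0]
eef_rot: [[-0.15, 0.989, -0.008], [0.989, 0.15, -0.001], [-0.0, -0.008, -1.0]]
contact_force: [0.1, 0.8, -0.8]
opening: 1.002
gripper_force: 0.0
```

Request:
carry_out(
  series=[0, 0, 0, 0, 0, 0, 0.4, 0, 0, 0, 0, 0, 0, 0.4, 0, 0, 0, 0, 0, 0, 0.4, 0, 0, 0, 0, 0, 0, 0.4, 0, 0, 0, 0, 0, 0, 0.4, 0, 0, 0, 0, 0, 0, 0.4],
)

```text
clock: 6.82
position: [573.2, 178.4, 39.8]
eef_rot: [[-0.15, 0.989, -0.007], [0.989, 0.15, -0.001], [0.0, -0.007, -1.0]]
contact_force: [-4.4, -1.1, 9.7]
opening: 0.546
gripper_force: 61.5
```

Request:
carry_out(
  series=[0, 0, -0.02, 0, 0, 0, 0.4, 0, 0, -0.03, 0, 0, 0, 0.4, -0.01, -0.03, 0, 0, 0, 0, 0.4, -0.01, -0.03, 0, 0, 0, 0, 0.4, -0.01, -0.03, 0, 0, 0, 0, 0.4, -0.012, -0.03, 0, 0, 0, 0, 0.4, -0.01, -0.022, 0, 0, 0, 0, 0.4, 0, 0, 0, 0, 0, 0, 0.4],
)

```text
clock: 7.82
position: [440.0, 105.1, 90.1]
eef_rot: [[-0.149, 0.989, -0.007], [0.989, 0.149, -0.001], [-0.0, -0.007, -1.0]]
contact_force: [0.2, -0.1, -2.3]
opening: 0.546
gripper_force: 63.6
```

```bash
python3 -c "
from h import *
go(440,105,40,.153)
im=read_camera('side');cv2.imwrite('pics/b2.png',cv2.resize(im[130:340,130:350],None,fx=2.8,fy=2.8))"
```

```text
pos [440.04406966 105.11793403  90.11320754] turn [-0.40118154  0.00155514 -0.17811846] shift mm [-0.10983998 -0.06152844 50.11320754] F [ 0.2 -0.1 -2.3] open 0.55 grip 63.57734436169267 t 7.83
```

View pics/b2.png

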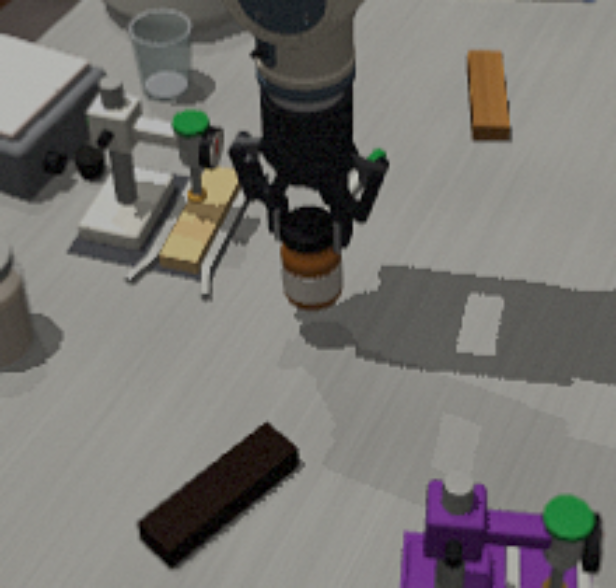

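The bottle hangs upright in the gripper, held by its cap and shoulder at (312,235). Lowering it.

Request:
carry_out(
  series=[0, 0, 0.02, 0, 0, 0, 0.4, 0, 0, 0.015, 0, 0, 0, 0.4, 0, 0, 0.008, 0, 0, 0, 0.4, 0, 0, 0.004, 0, 0, 0, 0.4, 0, 0, 0.0025, 0, 0, 0, 0.4, 0, 0, 0, 0, 0, 0, 0.4],
)

```text
clock: 8.62
position: [440.9, 105.7, 39.9]
eef_rot: [[-0.15, 0.989, -0.007], [0.989, 0.15, -0.001], [0.0, -0.007, -1.0]]
contact_force: [-0.2, -0.4, -2.9]
opening: 0.548
gripper_force: 63.6
```

Request:
carry_out(
  series=[0, 0, 0.001, 0, 0, 0, 0.4, 0, 0, 0, 0, 0, 0, 0.4, 0, 0, 0.001, 0, 0, 0, 0.4, 0, 0, 0, 0, 0, 0, 0.4],
)

```text
clock: 9.12
position: [441.0, 105.8, 39.6]
eef_rot: [[-0.15, 0.989, -0.006], [0.989, 0.15, -0.001], [0.0, -0.006, -1.0]]
contact_force: [-7.3, 0.3, 25.1]
opening: 0.544
gripper_force: 66.9
```

Request:
carry_out(
  series=[0, 0, -0.0015, 0, 0, 0, 0.4, 0, 0, 0, 0, 0, 0, 0.7, 0, 0, 0, 0, 0, 0, 0.85, 0, 0, 0, 0, 0, 0, 1, 0, 0, 0, 0, 0, 0, 1, 0, 0, 0, 0, 0, 0, 1, 0, 0, -0.02, 0, 0, 0, 1, 0, 0, -0.04, 0, 0, 0, 1, 0, 0, -0.04, 0, 0, 0, 1, 0, 0, 0, 0, 0, 0, 1],
)

```text
clock: 10.38
position: [443.5, 106.2, 141.8]
eef_rot: [[-0.15, 0.989, -0.001], [0.989, 0.15, 0.0], [0.0, -0.001, -1.0]]
contact_force: [-0.4, -0.2, 0.2]
opening: 0.999
gripper_force: 0.0
```

```bash
python3 -c "
from h import *
go(421,310,139,-.35)"
```

```text
pos [443.4910759  106.18839886 141.80626038] turn [-6.06327195e-02 -6.43470969e-03  2.86842452e+01] shift mm [183.74291606 -91.01405414   2.80626038] F [-0.4 -0.2  0.2] open 1.0 grip 0.0 t 10.38
```

Request:
carry_out(
  series=[0, 0, 0, 0, 0, 9.6, 1, 0, 0, 0, 0, 0, 9.6, 1, 0, 0, 0, 0, 0, 9.5, 1, 0.045, -0.022, 0, 0, 0, 0, 1, 0.045, -0.023, 0, 0, 0, 0, 1, 0.045, -0.023, 0, 0, 0, 0, 1, 0.045, -0.023, 0, 0, 0, 0, 1, 0, 0, 0.03, 0, 0, 0, 1, 0, 0, 0, 0, 0, 0, 1],
)

```text
clock: 11.5
position: [415.2, 305.0, 106.5]
eef_rot: [[0.342, 0.94, -0.012], [0.94, -0.342, -0.005], [-0.008, -0.01, -1.0]]
contact_force: [-0.2, -0.1, -0.3]
opening: 1.0
gripper_force: 0.0
```

```bash
python3 -c "
from h import *
go(421,310,13,-.35)
im=read_camera('side');
P=boxpts(421,310,-.35,(-20,20),(-70,70),0,26)
I=cv2.resize(im[200:350,150:330],None,fx=4,fy=4)
for p in P:
  u=(proj('side',p)-[150,200]+.5)*4-.5;cv2.circle(I,tuple(int(v) for v in u),3,(0,0,255),-1)
cv2.imwrite('pics/d1.png',I)
im=read_camera('top')
print([(d['at'],d['conf']) for d in spot_point('top','bottle')],[(d['at'],d['conf']) for d in spot_point('side','bottle')],proj('side',(443,106,0)))"
```

```text
pos [415.15198132 305.04701463 106.5410447 ] turn [-0.55042068  0.47907434  0.05334196] shift mm [ 6.65797209  3.79510135 93.5410447 ] F [-0.2 -0.1 -0.3] open 1.0 grip 0.0 t 11.5
[([249.0, 149.9], 0.53)] [([242.1, 247.6], 0.88)] [240.22189662 245.7688212 ]
```

View pics/d1.png

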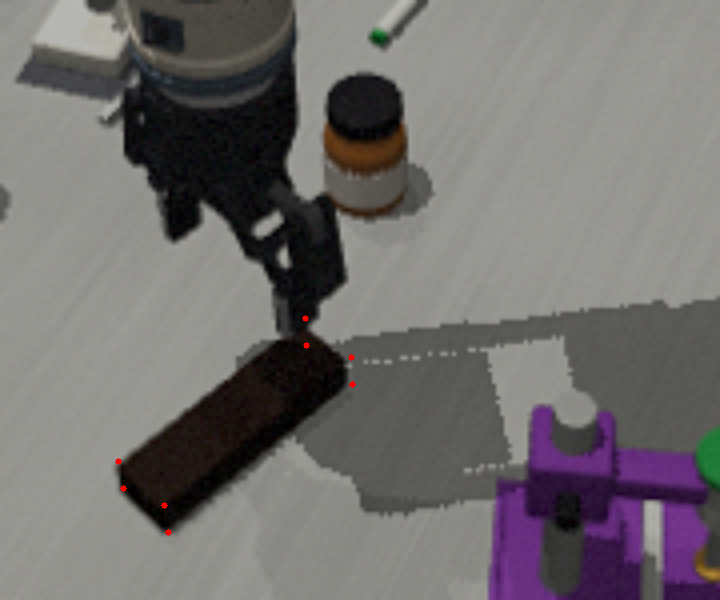

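The bottle stands upright at crop (365,145). The side model dots sit about 2 raw pixels above and left of the strip. The placed bottle shows the same offset, so I trust the top camera more. Descending on the dark strip.

Request:
carry_out(
  series=[0.0055, 0.004, 0.025, 0, 0, 0, 1, 0, 0, 0.025, 0, 0, 0, 1, 0, 0, 0.02, 0, 0, 0, 1, 0, 0, 0.015, 0, 0, 0, 1, 0, 0, 0.005, 0, 0, 0, 1, 0, 0, 0, 0, 0, 0, 1],
)

```text
clock: 12.45
position: [422.8, 309.7, 19.4]
eef_rot: [[0.343, 0.939, -0.007], [0.939, -0.343, -0.001], [-0.003, -0.006, -1.0]]
contact_force: [-0.2, 0.3, 0.5]
opening: 0.997
gripper_force: 0.0
```

Request:
carry_out(
  series=[0, 0, 0.004, 0, 0, 0, 1, 0, 0, 0, 0, 0, 0, 0.3, 0, 0, 0, 0, 0, 0, 0.3, 0, 0, 0, 0, 0, 0, 0.3, 0, 0, 0, 0, 0, 0, 0.3, 0, 0, 0, 0, 0, 0, 0.3, 0, 0, 0, 0, 0, 0, 0.3],
)

```text
clock: 13.32
position: [422.5, 309.7, 15.1]
eef_rot: [[0.343, 0.939, -0.007], [0.939, -0.343, -0.001], [-0.003, -0.006, -1.0]]
contact_force: [-0.0, 0.2, 0.0]
opening: 0.302
gripper_force: 0.0
```

Request:
carry_out(
  series=[0, 0, 0, 0, 0, 0, 0, 0, 0, 0, 0, 0, 0, 0, 0, 0, 0, 0, 0, 0, 0, 0, 0, 0, 0, 0, 0, 0, 0, 0, 0, 0, 0, 0, 0],
)

```text
clock: 13.95
position: [422.5, 309.7, 15.2]
eef_rot: [[0.343, 0.939, -0.007], [0.939, -0.343, -0.001], [-0.003, -0.006, -1.0]]
contact_force: [0.1, 0.4, 0.7]
opening: 0.004
gripper_force: 0.0
```

```bash
python3 -c "
from h import *
import json
im=read_camera('side');cv2.imwrite('pics/d2.png',cv2.resize(im[200:350,150:330],None,fx=4,fy=4))"
```

```text
(no output)
```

View pics/d2.png

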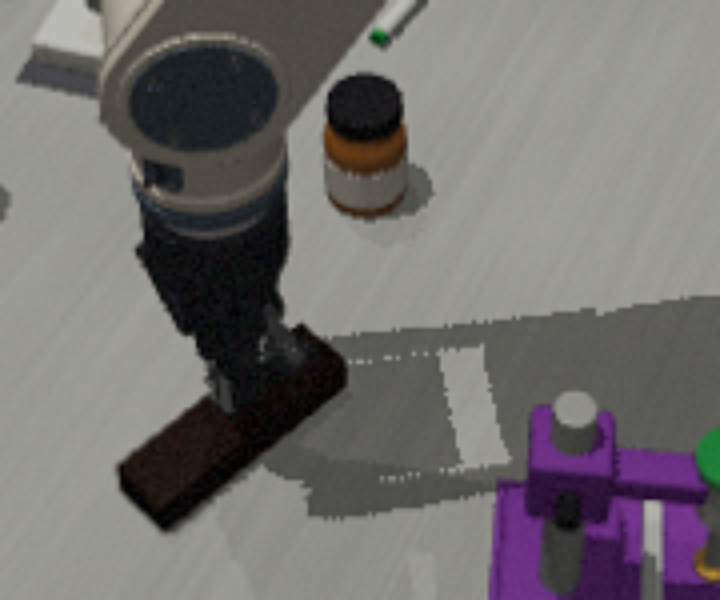

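The picture shows the shut fingers standing on top of the strip at about (225,400) and (290,350), not beside it. The bottle was held by its cap, about 20 mm above plan, which fits: the real fingertips stand higher than the nominal ones. I'll reopen and go lower while watching the force.

Request:
carry_out(
  series=[0, 0, -0.003, 0, 0, 0, 1, 0, 0, 0, 0, 0, 0, 1, 0, 0, 0, 0, 0, 0, 1, 0, 0, 0, 0, 0, 0, 1, 0, 0, 0, 0, 0, 0, 1, 0, 0, 0.003, 0, 0, 0, 1, 0, 0, 0.004, 0, 0, 0, 1, 0, 0, 0.004, 0, 0, 0, 1, 0, 0, 0, 0, 0, 0, 1],
)

```text
clock: 15.12
position: [422.1, 309.4, 6.6]
eef_rot: [[0.343, 0.939, -0.008], [0.939, -0.343, -0.002], [-0.004, -0.007, -1.0]]
contact_force: [-0.8, -0.5, 0.4]
opening: 1.004
gripper_force: 0.0
```

```bash
python3 -c "
from h import *
go(421,310,13,-.35);s=sense();print(s['joint_positions'])
im=read_camera('side').astype(int);old=cv2.imread('raw_side.png').astype(int)
cv2.imwrite('pics/d3.png',cv2.resize(np.clip(im[230:340,165:265]*2.5,0,255).astype(np.uint8),None,fx=6,fy=5.4))
# strip +y end and -x side, unoccluded part: shift vs before
for dy in range(-3,4):
  for dx in range(-3,4):
    a=im[318:335,178:200].sum(2);b=old[318-dy:335-dy,178-dx:200-dx].sum(2)
    e=np.abs(a-b).mean()
    if e<25: print(dx,dy,round(e,1))
"
```

```text
pos [422.08766282 309.44900833   6.62684437] turn [-0.3831867   0.23879063 -0.01520246] shift mm [ 0.14462934 -1.2106546  -6.37315563] F [-0.8 -0.5  0.4] open 1.0 grip 0.0 t 15.12
[0.60800809 0.61201599 1.94710977 0.00552903 0.58972947 0.95366712]
```

Request:
carry_out(
  series=[0, 0, 0.004, 0, 0, 0, 1, 0, 0, 0.004, 0, 0, 0, 1, 0, 0, 0.002, 0, 0, 0, 1, 0, 0, 0, 0, 0, 0, 1],
)

```text
clock: 15.68
position: [422.2, 309.6, -3.1]
eef_rot: [[0.343, 0.939, -0.007], [0.939, -0.343, -0.001], [-0.004, -0.006, -1.0]]
contact_force: [0.0, -0.1, 0.5]
opening: 1.0
gripper_force: 0.0
```

Request:
carry_out(
  series=[0, 0, 0, 0, 0, 0, 0.35, 0, 0, 0, 0, 0, 0, 0.35, 0, 0, 0, 0, 0, 0, 0.35, 0, 0, 0, 0, 0, 0, 0.35, 0, 0, 0, 0, 0, 0, 0.35, 0, 0, 0, 0, 0, 0, 0.35],
)

```text
clock: 16.42
position: [422.5, 309.8, -2.4]
eef_rot: [[0.343, 0.939, -0.007], [0.939, -0.343, -0.001], [-0.003, -0.006, -1.0]]
contact_force: [-0.4, -1.0, 5.6]
opening: 0.446
gripper_force: 60.8
```

Request:
carry_out(
  series=[0, 0, -0.012, 0, 0, 0, 0.35, 0, 0, -0.02, 0, 0, 0, 0.35, 0, 0, 0, 0, 0, -9.6, 0.35, 0, 0, 0, 0, 0, -9.6, 0.35, 0, 0, 0, 0, 0, -9.6, 0.35, 0, 0, 0, 0, 0, 0, 0.35],
)

```text
clock: 17.18
position: [422.7, 309.8, 29.6]
eef_rot: [[-0.15, 0.989, -0.007], [0.989, 0.15, -0.001], [0.0, -0.007, -1.0]]
contact_force: [-1.2, -0.3, -2.2]
opening: 0.445
gripper_force: 60.5
```

```bash
python3 -c "
from h import *
go(575.3,204,30,.153)"
```

```text
pos [422.66744936 309.77678846  29.63868976] turn [-0.37728078 -0.01161829 -0.12061115] shift mm [-127.80291327  134.72876401   -0.36131024] F [-1.2 -0.3 -2.2] open 0.45 grip 60.48619866371155 t 17.18
```

Request:
carry_out(
  series=[-0.025, 0.027, 0, 0, 0, -0.1, 0.35, -0.025, 0.027, 0, 0, 0, 0, 0.35, -0.026, 0.027, 0, 0, 0, 0, 0.35, -0.026, 0.027, 0, 0, 0, 0, 0.35, -0.026, 0.027, 0, 0, 0, 0, 0.35, 0, 0, 0, 0, 0, 0, 0.35],
)

```text
clock: 17.92
position: [578.0, 202.6, 28.6]
eef_rot: [[-0.147, 0.989, -0.005], [0.989, 0.147, -0.001], [0.0, -0.005, -1.0]]
contact_force: [-0.7, -0.8, -0.8]
opening: 0.446
gripper_force: 60.6
```

```bash
python3 -c "
from h import *
go(575.3,204,-2.4,.153)"
```

```text
pos [577.96908614 202.56062981  28.62118762] turn [-0.27929449 -0.01270971 -0.30351061] shift mm [ 1.8293347  -2.41854127 31.02118762] F [-0.7 -0.8 -0.8] open 0.45 grip 60.60478091239929 t 17.93
```

Request:
carry_out(
  series=[0.001, -0.0025, 0.015, 0, 0, -0.3, 0.35, 0, 0, 0.008, 0, 0, 0, 0.35, 0, 0, 0.004, 0, 0, 0, 0.35, 0, 0, 0.0015, 0, 0, 0, 0.35, 0, 0, 0, 0, 0, 0, 0.35, 0, 0, 0.001, 0, 0, 0, 0.35, 0, 0, 0, 0, 0, 0, 0.35],
)

```text
clock: 18.8
position: [572.9, 204.5, -1.1]
eef_rot: [[-0.159, 0.987, -0.007], [0.987, 0.159, -0.001], [0.0, -0.007, -1.0]]
contact_force: [1.2, 0.6, -1.4]
opening: 0.444
gripper_force: 60.6
```

Request:
carry_out(
  series=[0, 0.0025, 0.001, 0, 0, 0.3, 0.35, 0, 0, 0, 0, 0, 0, 0.35, 0, 0, 0.001, 0, 0, 0, 0.35, 0, 0, 0, 0, 0, 0, 0.35],
)

```text
clock: 19.3
position: [575.6, 204.9, -2.4]
eef_rot: [[-0.153, 0.988, -0.006], [0.988, 0.153, -0.001], [0.0, -0.006, -1.0]]
contact_force: [-1.8, -1.4, 6.7]
opening: 0.447
gripper_force: 61.5
```

Request:
carry_out(
  series=[0, 0, 0, 0, 0, 0, 0.7, 0, 0, 0, 0, 0, 0, 0.9, 0, 0, 0, 0, 0, 0, 1, 0, 0, 0, 0, 0, 0, 1, 0, 0, -0.03, 0, 0, 0, 1, 0, 0, -0.04, 0, 0, 0, 0.3, 0.04, -0.04, -0.03, 0, 0, 0, 0, 0.05, -0.05, 0, 0, 0, 0, 0, 0.05, -0.05, 0, 0, 0, 0, 0, 0, -0.04, 0, 0, 0, 0, 0, 0, 0, 0, 0, 0, 0, 0],
)

```text
clock: 20.68
position: [387.7, 304.6, 96.9]
eef_rot: [[-0.156, 0.988, -0.009], [0.988, 0.156, -0.003], [-0.001, -0.01, -1.0]]
contact_force: [0.5, 0.5, 0.9]
opening: 0.003
gripper_force: 0.0
```

```bash
cat > fit.py <<'E'
from h import *
from scipy.optimize import minimize
np.set_printoptions(precision=2,suppress=True)
g=(602,31,.153)
def fitdark(c,p0,save=None):
    im=read_camera(c)
    if save: cv2.imwrite(save,im)
    m=(im.max(2)<75).astype(np.uint8)
    n,l,s,ct=cv2.connectedComponentsWithStats(m)
    u=proj(c,(p0[0],p0[1],26)).astype(int);k=l[u[1],u[0]];D=(l==k).astype(float)
    f=lambda p:np.abs(hullmask(c,boxpts(p[0],p[1],p[2],(-20,20),(-70,70),0,26))-D).sum()/D.sum()
    r=min((minimize(f,[p0[0]+i,p0[1],p0[2]],method="Nelder-Mead",options=dict(initial_simplex=np.array(p0)+[[i,0,0],[i+8,0,0],[i,8,0],[i,0,.12]])) for i in(-4,4)),key=lambda r:r.fun)
    d=r.x[:2]-g[:2];print(c,"area",s[k],r.x,round(r.fun,3),"gauge frame",d@[np.cos(g[2]),np.sin(g[2])],d@[-np.sin(g[2]),np.cos(g[2])])
E
python3 - <<'E'
from fit import *
for c in CI: fitdark(c,(575.3,204.5,.153),f"raw2_{c}.png")
go(*G(g,0,300,20),.153)
a=cv2.imread("raw2_side.png")[140:300,120:290];b=cv2.imread("raw2_top.png")[100:220,150:277]
I=np.hstack([cv2.resize(a,(400,376)),cv2.resize(b,(398,376))]);cv2.imwrite("pics/s2.png",I)
E
```

```text
side area [ 157  214   96   70 3440] [575.54 207.15   0.16] 0.744 gauge frame 0.696639253214017 178.12180307281977
top area [185 147  39  18 444] [574.59 201.49   0.16] 0.114 gauge frame -1.1090935046669321 172.6810511679247
pos [391.36 305.62  97.46] turn [-0.34 -0.03  0.1 ] shift mm [ -3.52 166.32  77.46] F [0.5 1.  0.4] open -0.0 grip 0.0 t 20.77
```

Request:
carry_out(
  series=[-0.001, 0.04, 0, 0, 0, 0, 0, -0.001, 0.042, 0, 0, 0, 0, 0, -0.001, 0.042, 0.02, 0, 0, 0, 0, 0, 0.041, 0.03, 0, 0, 0, 0, 0, 0, 0.03, 0, 0, 0, 0, 0, 0, 0.012, 0, 0, 0, 0, 0, 0, 0, 0, 0, 0, 0],
)

```text
clock: 21.65
position: [553.6, 326.8, 3.2]
eef_rot: [[-0.153, 0.988, -0.008], [0.988, 0.153, -0.002], [-0.001, -0.009, -1.0]]
contact_force: [0.1, 0.8, -0.1]
opening: 0.0
gripper_force: 0.0
```

```bash
python3 -c "
from fit import *
go(*G(g,0,270,0),.153)"
```

```text
pos [553.61 326.81   3.21] turn [-0.49  0.03  0.03] shift mm [-29.73   2.74   3.21] F [ 0.1  0.8 -0.1] open 0.0 grip 0.0 t 21.65
```

Request:
carry_out(
  series=[-0.015, 0.0025, 0.002, 0, 0, 0, 0, -0.015, 0, 0, 0, 0, 0, 0, -0.005, 0, 0, 0, 0, 0, 0, -0.005, 0, 0, 0, 0, 0, 0, -0.005, 0, 0, 0, 0, 0, 0, 0, 0, 0, 0, 0, 0, 0],
)

```text
clock: 22.4
position: [563.2, 283.2, 2.1]
eef_rot: [[-0.153, 0.988, -0.007], [0.988, 0.153, -0.001], [-0.0, -0.007, -1.0]]
contact_force: [0.3, 0.5, -0.3]
opening: -0.002
gripper_force: 0.0
```

```bash
python3 -c "
from fit import *
go(*G(g,0,84,0),.153)
fitdark('side',(575.3,205,.153))"
```

```text
pos [563.17 283.21   2.05] turn [-0.4   0.    0.06] shift mm [-171.18   -0.06    2.05] F [ 0.3  0.5 -0.3] open -0.0 grip 0.0 t 22.4
side area [ 131  193   65   85 2387] [578.25 204.65   0.13] 0.61 gauge frame 2.994301339818353 175.2397778144747
```

Request:
carry_out(
  series=[-0.008, 0, 0.001, 0, 0, 0, 0, -0.008, 0, 0, 0, 0, 0, 0, -0.008, 0, 0, 0, 0, 0, 0, -0.008, 0, 0, 0, 0, 0, 0, -0.008, 0, 0, 0, 0, 0, 0, -0.008, 0, 0, 0, 0, 0, 0],
)

```text
clock: 23.2
position: [570.5, 235.3, 0.9]
eef_rot: [[-0.153, 0.988, -0.007], [0.988, 0.153, -0.001], [0.0, -0.007, -1.0]]
contact_force: [0.1, 0.9, -0.4]
opening: -0.004
gripper_force: 0.5
```

Request:
carry_out(
  series=[-0.008, 0, 0, 0, 0, 0, 0, -0.008, 0, 0, 0, 0, 0, 0, -0.008, 0, 0, 0, 0, 0, 0, -0.008, 0, 0, 0, 0, 0, 0, -0.008, 0, 0, 0, 0, 0, 0, -0.008, 0, 0, 0, 0, 0, 0],
)

```text
clock: 23.95
position: [577.9, 188.0, 1.0]
eef_rot: [[-0.154, 0.988, -0.007], [0.988, 0.154, -0.001], [0.0, -0.007, -1.0]]
contact_force: [-0.1, 1.7, -0.4]
opening: -0.0
gripper_force: 0.4
```

```bash
python3 -c "
from fit import *
go(*G(g,0,84,0),.153)
fitdark('top',(*G(g,0,80,0)[:2],.153))
im=read_camera('side');print([ (np.round(d['at']),d['conf']) for d in spot_point('side','dark_strip')],proj('side',G(g,0,80,0)))"
```

```text
pos [577.89 187.99   0.96] turn [-0.4  -0.    0.06] shift mm [-74.83  -0.1    0.96] F [-0.1  1.7 -0.4] open -0.0 grip 0.4253394418310563 t 23.95
top area [221 145  36  27 336] [594.3   75.19   0.14] 0.564 gauge frame -0.8731279340430893 44.84843814897884
[(array([190., 232.]), 0.74)] [191.19 229.7 ]
```

Request:
carry_out(
  series=[-0.007, 0, 0, 0, 0, 0, 0, -0.007, 0, 0, 0, 0, 0, 0, -0.007, 0, 0, 0, 0, 0, 0, -0.007, 0, 0, 0, 0, 0, 0, -0.007, 0, 0, 0, 0, 0, 0, -0.007, 0, 0, 0, 0, 0, 0, -0.007, 0, 0, 0, 0, 0, 0, -0.007, 0, 0, 0, 0, 0, 0],
)

```text
clock: 25.1
position: [586.6, 132.8, 1.0]
eef_rot: [[-0.154, 0.988, -0.007], [0.988, 0.154, -0.001], [0.0, -0.007, -1.0]]
contact_force: [-0.2, 2.5, 0.4]
opening: 0.003
gripper_force: 1.1
```

```bash
python3 -c "
from fit import *
go(*G(g,0,81,0),.153)
for c in CI:
  im=read_camera(c);cv2.imwrite(f'raw3_{c}.png',im)
  for n in('dark_strip','pale_strip'): print(c,n,[ (onz(c,d['at'],0)[:2],d['conf']) for d in spot_point(c,n)])"
```

```text
pos [586.56 132.76   1.02] turn [-0.39 -0.    0.06] shift mm [-21.92  -0.25   1.02] F [-0.2  2.5  0.4] open 0.0 grip 1.0740227733913343 t 25.1
side dark_strip [(array([609.1 ,  55.66]), 0.51)]
side pale_strip [(array([627.53, -86.32]), 0.86)]
top dark_strip [(array([598.89,  39.78]), 0.53), (array([741.49,  11.1 ]), 0.48)]
top pale_strip [(array([617.72, -88.93]), 0.61)]
```

```bash
cat >> fit.py <<'E'
def fitpale(c,y0):
    im=read_camera(c);h=cv2.cvtColor(im,cv2.COLOR_BGR2HSV)
    p0=[*G(g,0,y0,0)[:2],.153]
    r=hullmask(c,boxpts(*p0,(-35,35),(-90,90),0,30))>0
    m=((h[...,0]>12)&(h[...,0]<35)&(h[...,1]>50)&(h[...,2]>60)&r).astype(np.uint8)
    n,l,s,_=cv2.connectedComponentsWithStats(m);k=1+s[1:,4].argmax();D=(l==k)*1.
    f=lambda p:np.abs(hullmask(c,boxpts(*p,(-20,20),(-70,70),0,18))-D).sum()/D.sum()
    b=minimize(f,p0,method="Nelder-Mead",options=dict(initial_simplex=np.array(p0)+[[0,0,0],[6,0,0],[0,8,0],[0,0,.08]]))
    d=b.x[:2]-g[:2];print("pale",c,s[k],b.x,round(b.fun,3),"gauge x,y",d@[np.cos(g[2]),np.sin(g[2])],d@[-np.sin(g[2]),np.cos(g[2])])
E
python3 - <<'E'
from fit import *
fitpale("top",-121);fitpale("side",-121)
E
```

```text
pale top [289 149   3   1   3] [617.52 -81.89   0.18] 147.527 gauge x,y -1.86557976344296 -113.93464802471439
pale side [203 166  27  34 426] [619.38 -93.29   0.19] 0.275 gauge x,y -1.76359224564206 -125.49111435276713
```

```bash
sed -i 's/^    m=((h.*$/    I=im.astype(int);m=((I[...,2]-I[...,0]>TH)\&r).astype(np.uint8)/; s/^def fitpale/TH=22\ndef fitpale/' fit.py
python3 - <<'E'
from fit import *
im=cv2.imread("raw3_top.png");u=proj("top",G(g,0,-121,18)).astype(int);print(im[u[1],u[0]-10:u[0]+11:4],im[u[1]+25,u[0]])
fitpale("top",-121);fitpale("side",-121)
E
```

```text
[[158 185 175]
 [160 187 178]
 [156 186 176]
 [156 186 175]
 [150 181 173]
 [153 187 178]] [138 149 141]
pale top [287 137  16  11  80] [621.75 -88.3    0.2 ] 4.6 gauge x,y 1.3368446534227496 -120.91246595763513
pale side [203 165  27  35 430] [620.44 -92.9    0.17] 0.256 gauge x,y -0.6553336518507739 -125.25989742647019
```

Run:
```python
import fit
from fit import *
for t in(10,13,16):
    fit.TH=t;fitpale("top",-121);fitpale("side",-121)
im=cv2.imread("raw3_side.png")
a=cv2.resize(im[140:260,140:240],(500,600),interpolation=cv2.INTER_CUBIC)
b=cv2.resize(cv2.imread("raw3_top.png")[115:185,215:315],(300,210),interpolation=cv2.INTER_CUBIC)
I=np.zeros((600,800,3),np.uint8);I[:,:500]=a;I[:210,500:]=b;cv2.imwrite("pics/p3.png",np.clip(I*1.4,0,255))
```

```text
pale top [259 136  45  17 442] [620.82 -89.8    0.16] 0.137 gauge x,y 0.1917676467784501 -122.26239038767147
pale side [197 165  33  38 554] [619.56 -87.28   0.16] 0.163 gauge x,y -0.6728954959383705 -119.57034178247503
pale top [264 137  40  16 403] [620.85 -89.58   0.16] 0.131 gauge x,y 0.2513857304241455 -122.04825605091725
pale side [198 165  32  38 521] [620.03 -88.24   0.16] 0.196 gauge x,y -0.3533785779344887 -120.5928712573935
pale top [265 137  39  16 367] [620.92 -91.72   0.17] 0.229 gauge x,y -0.007767984404228734 -124.16559271588727
pale side [198 165  32  38 506] [620.32 -90.36   0.15] 0.229 gauge x,y -0.38659668386081814 -122.7303871082605[ WARN:0@3.038] global loadsave.cpp:1063 imwrite_ Unsupported depth image for selected encoder is fallbacked to CV_8U.
```

Request:
carry_out(
  series=[-0.005, 0, 0, 0, 0, 0, 0, -0.005, 0, 0, 0, 0, 0, 0, -0.004, 0, 0, 0, 0, 0, 0, -0.003, 0, 0, 0, 0, 0, 0, -0.002, 0, 0, 0, 0, 0, 0, 0, 0, 0, 0, 0, 0, 0],
)

```text
clock: 26.65
position: [589.4, 114.1, 1.0]
eef_rot: [[-0.153, 0.988, -0.007], [0.988, 0.153, -0.001], [-0.0, -0.007, -1.0]]
contact_force: [-0.1, 0.1, -0.5]
opening: -0.0
gripper_force: 0.0
```

```bash
python3 -c "
import fit
from fit import *
go(*G(g,0,81,0),.153)
fit.TH=12;fitpale('top',-140);fitpale('side',-140)"
```

```text
pos [589.41 114.15   0.96] turn [-0.4   0.01  0.06] shift mm [-3.09 -0.23  0.96] F [-0.1  0.1 -0.5] open -0.0 grip 0.0 t 26.65
pale top [268 136  41  16 415] [ 623.54 -108.48    0.15] 0.116 gauge x,y 0.03211502320479878 -141.12878322535437
pale side [202 161  30  40 529] [ 622.38 -106.92    0.17] 0.204 gauge x,y -0.8751672283408909 -139.41571932999352
```

Request:
carry_out(
  series=[0.015, 0, 0, 0, 0, 0, 0, 0.025, 0, 0, 0, 0, 0, 0, 0.02, 0, -0.03, 0, 0, 0, 0, 0, -0.03, -0.05, 0, 0, 0, 0, 0, -0.05, -0.05, 0, 0, 0, 0, 0, -0.05, -0.03, 0, 0, 0, 0, 0, -0.05, 0, 0, 0, 0, 0, 0, 0, 0, 0, 0, 0, 0],
)

```text
clock: 27.75
position: [405.1, 147.0, 156.5]
eef_rot: [[-0.155, 0.988, -0.009], [0.988, 0.155, -0.002], [-0.0, -0.009, -1.0]]
contact_force: [0.4, 0.0, 0.6]
opening: 0.002
gripper_force: 0.0
```

Run:
```python
from fit import *
go(*G(g,0,0,170),.153)
for c in CI:
    im=read_camera(c);cv2.imwrite(f"raw4_{c}.png",im)
    print(c,[(onz(c,d["at"],0)[:2],d["conf"]) for d in spot_point(c,"dark_strip")],"bottle",[(onz(c,d["at"],0)[:2],d["conf"]) for d in spot_point(c,"bottle")], [(d["at"],d["conf"]) for d in spot_point(c,"head_top")])
a=cv2.imread("raw4_side.png")[140:270,140:250];b=cv2.imread("raw4_top.png")[110:185,205:315]
b=cv2.resize(b,(400,273),interpolation=cv2.INTER_CUBIC);a=cv2.resize(a,(400,473),interpolation=cv2.INTER_CUBIC)
def pts(I,c,x0,y0,f):
    for q in((-20,-70,26),(-20,70,26),(20,70,26),(20,-70,26)):
        u=(proj(c,G(g,*q))-[x0,y0]+.5)*f-.5;cv2.circle(I,tuple(int(v) for v in u),2,(0,0,255),-1)
pts(a,"side",140,140,400/110);pts(b,"top",205,110,400/110)
I=np.zeros((473,800,3),np.uint8);I[:,:400]=a;I[:273,400:]=b;cv2.imwrite("pics/p4.png",cv2.convertScaleAbs(I,alpha=1.4))
```

```text
pos [405.09 146.96 156.48] turn [-0.53  0.01  0.14] shift mm [-144.61  176.94  -13.52] F [0.4 0.  0.6] open 0.0 grip 0.0 t 27.75
side [(array([598.81,  34.14]), 0.91), (array([ 412.42, -296.16]), 0.27)] bottle [(array([437.09, 115.74]), 0.95), (array([ 765.21, -153.8 ]), 0.68)] [([398.3, 139.5], 0.81), ([333.2, 311.4], 0.8), ([199.7, 174.0], 0.69)]
top [(array([596.41,  22.73]), 0.81)] bottle [(array([451.11, 103.79]), 0.37)] [([168.8, 275.4], 0.88), ([361.7, 274.9], 0.65), ([286.3, 142.2], 0.56), ([248.2, 141.3], 0.53), ([298.1, 114.0], 0.21)]
```

View pics/p4.png

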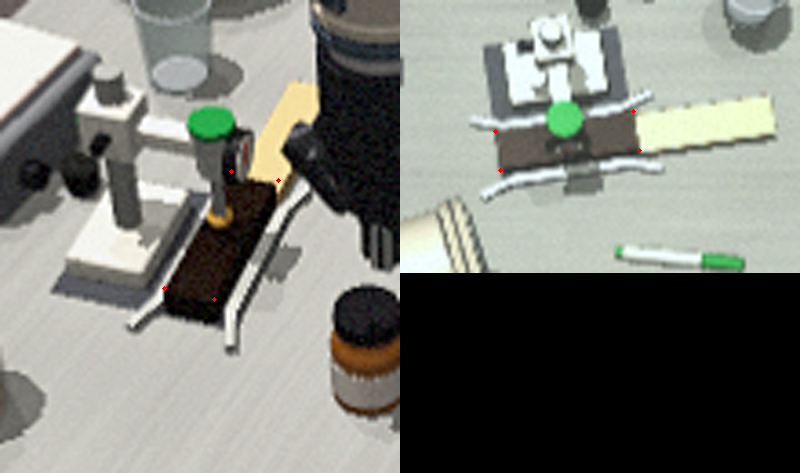

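The dark strip lies flat between the rails, with its ends at top-crop x = 498 and 638. Their middle, 568, matches the rails' middle under the cap at (565,120). The pale strip is flat beyond the right end and the bottle stands upright. Next I press the cap.

Request:
carry_out(
  series=[-0.036, 0.044, 0, 0, 0, 0, 0, -0.036, 0.044, 0, 0, 0, 0, 0, -0.036, 0.044, 0, 0, 0, 0, 0, -0.036, 0.043, 0, 0, 0, 0, 0, 0, 0, 0, 0, 0, 0, 0, 0, 0, 0, 0, 0, 0, 0],
)

```text
clock: 28.9
position: [603.4, 31.5, 154.2]
eef_rot: [[-0.153, 0.988, -0.009], [0.988, 0.153, -0.001], [0.0, -0.009, -1.0]]
contact_force: [-1.2, -0.2, 0.6]
opening: 0.004
gripper_force: 0.0
```

```bash
python3 -c "
from fit import *
go(602.5,31.5,140,.153)"
```

```text
pos [603.36  31.55 154.19] turn [-0.52 -0.03  0.02] shift mm [ 0.09 -0.86 14.19] F [-1.2 -0.2  0.6] open 0.0 grip 0.0 t 28.9
```

Request:
carry_out(
  series=[0, -0.001, 0.01, 0, 0, 0, 0, 0, 0, 0.008, 0, 0, 0, 0, 0, 0, 0.004, 0, 0, 0, 0, 0, 0, 0.004, 0, 0, 0, 0, 0, 0, 0.004, 0, 0, 0, 0, 0, 0, 0, 0, 0, 0, 0],
)

```text
clock: 29.65
position: [602.8, 31.5, 124.9]
eef_rot: [[-0.154, 0.988, -0.007], [0.988, 0.154, -0.001], [0.0, -0.007, -1.0]]
contact_force: [0.3, -0.0, -0.3]
opening: -0.006
gripper_force: 0.0
```

Request:
carry_out(
  series=[0, 0, 0.004, 0, 0, 0, 0, 0, 0, 0.004, 0, 0, 0, 0, 0, 0, 0, 0, 0, 0, 0],
)

```text
clock: 30.02
position: [603.3, 31.5, 117.3]
eef_rot: [[-0.153, 0.988, -0.006], [0.988, 0.153, -0.001], [-0.0, -0.006, -1.0]]
contact_force: [0.7, 0.5, 0.8]
opening: -0.001
gripper_force: 0.6
```

Request:
carry_out(
  series=[0, 0, 0.004, 0, 0, 0, 0, 0, 0, 0.003, 0, 0, 0, 0, 0, 0, 0, 0, 0, 0, 0],
)

```text
clock: 30.4
position: [603.3, 31.5, 110.3]
eef_rot: [[-0.153, 0.988, -0.006], [0.988, 0.153, -0.001], [-0.0, -0.006, -1.0]]
contact_force: [1.9, -0.6, 2.4]
opening: -0.005
gripper_force: 1.0
```

Request:
carry_out(
  series=[0, 0, 0.004, 0, 0, 0, 0, 0, 0, 0.003, 0, 0, 0, 0, 0, 0, 0, 0, 0, 0, 0],
)

```text
clock: 30.78
position: [603.3, 31.5, 103.4]
eef_rot: [[-0.153, 0.988, -0.006], [0.988, 0.153, -0.001], [-0.0, -0.006, -1.0]]
contact_force: [0.9, -0.2, 3.2]
opening: 0.001
gripper_force: 1.4
```

Request:
carry_out(
  series=[0, 0, 0.003, 0, 0, 0, 0, 0, 0, 0.002, 0, 0, 0, 0, 0, 0, 0.002, 0, 0, 0, 0, 0, 0, 0, 0, 0, 0, 0],
)

```text
clock: 31.28
position: [603.3, 31.5, 96.6]
eef_rot: [[-0.153, 0.988, -0.006], [0.988, 0.153, -0.001], [-0.0, -0.006, -1.0]]
contact_force: [1.4, -0.5, 4.9]
opening: 0.0
gripper_force: 2.5
```

Request:
carry_out(
  series=[0, 0, 0.001, 0, 0, 0, 0, 0, 0, 0.001, 0, 0, 0, 0, 0, 0, 0, 0, 0, 0, 0],
)

```text
clock: 31.65
position: [603.4, 31.5, 94.8]
eef_rot: [[-0.154, 0.988, -0.005], [0.988, 0.154, -0.001], [-0.0, -0.006, -1.0]]
contact_force: [1.2, 0.0, 6.3]
opening: -0.004
gripper_force: 3.2
```

Request:
carry_out(
  series=[0, 0, 0.001, 0, 0, 0, 0, 0, 0, 0.001, 0, 0, 0, 0, 0, 0, 0, 0, 0, 0, 0],
)

```text
clock: 32.02
position: [603.3, 31.5, 92.8]
eef_rot: [[-0.154, 0.988, -0.006], [0.988, 0.154, -0.001], [-0.0, -0.006, -1.0]]
contact_force: [0.7, 0.4, 6.9]
opening: -0.003
gripper_force: 3.3
```

Request:
carry_out(
  series=[0, 0, 0.001, 0, 0, 0, 0, 0, 0, 0.001, 0, 0, 0, 0, 0, 0, 0, 0, 0, 0, 0],
)

```text
clock: 32.4
position: [603.3, 31.5, 90.8]
eef_rot: [[-0.154, 0.988, -0.006], [0.988, 0.154, -0.001], [-0.0, -0.006, -1.0]]
contact_force: [-0.4, -0.0, 7.3]
opening: 0.002
gripper_force: 3.5
```

```bash
cat > cap.py <<'E'
from h import *
im=read_camera("side");h=cv2.cvtColor(im,cv2.COLOR_BGR2HSV)
m=((abs(h[...,0].astype(int)-65)<20)&(h[...,1]>110));m[:160]=0;m[215:]=0;m[:,:180]=0;m[:,225:]=0
ys,xs=np.nonzero(m);print("green",len(xs),xs.mean(),ys.mean(),xs.min(),xs.max(),ys.min(),ys.max())
for z in(140,137,130,120,110,108): print(z,proj("side",(603,32,z-2)))
E
python3 cap.py
```

```text
green 95 200.4842105263158 182.21052631578948 180 216 160 214
140 [197.74085005 172.69244768]
137 [197.82386482 173.56974508]
130 [198.01646861 175.60608886]
120 [198.28898367 178.48949651]
110 [198.55845043 181.34317557]
108 [198.61198275 181.91038754]
```

Request:
carry_out(
  series=[0, 0, 0.001, 0, 0, 0, 0, 0, 0, 0, 0, 0, 0, 0, 0, 0, 0.001, 0, 0, 0, 0, 0, 0, 0, 0, 0, 0, 0],
)

```text
clock: 32.95
position: [603.4, 31.5, 89.9]
eef_rot: [[-0.153, 0.988, -0.005], [0.988, 0.153, -0.001], [-0.0, -0.005, -1.0]]
contact_force: [-2.9, 0.0, 16.3]
opening: 0.001
gripper_force: 8.0
```

Request:
carry_out(
  series=[0, 0, 0.001, 0, 0, 0, 0, 0, 0, 0, 0, 0, 0, 0, 0, 0, 0.001, 0, 0, 0, 0, 0, 0, 0, 0, 0, 0, 0],
)

```text
clock: 33.45
position: [603.5, 31.5, 89.7]
eef_rot: [[-0.154, 0.988, -0.005], [0.988, 0.154, -0.001], [-0.0, -0.005, -1.0]]
contact_force: [-8.4, -0.5, 32.7]
opening: -0.003
gripper_force: 15.9
```

Hard stop reached: the height stays at 89.8 while the force climbs. Retracting.

Request:
carry_out(
  series=[0, 0, -0.005, 0, 0, 0, 0, 0, 0, -0.02, 0, 0, 0, 0, 0, 0, -0.04, 0, 0, 0, 0, 0, -0.04, -0.02, 0, 0, 0, 0, 0, -0.05, 0, 0, 0, 0, 0, 0, -0.05, 0, 0, 0, 0, 0, 0.02, -0.05, 0, 0, 0, 0, 0, 0, 0, 0, 0, 0, 0, 0],
)

```text
clock: 34.45
position: [408.2, 22.4, 172.4]
eef_rot: [[-0.154, 0.988, -0.01], [0.988, 0.154, -0.001], [0.001, -0.01, -1.0]]
contact_force: [1.9, -0.4, 0.0]
opening: -0.0
gripper_force: 0.0
```

Run:
```python
import fit
from fit import *
import cap
for c in CI:
    im=read_camera(c);cv2.imwrite(f"raw5_{c}.png",im)
    for n in("dark_strip","head_top","brown_strip","marker","beaker","grain_jar","bung","bottle"):print(c,n,[(np.round(d["at"],1),d["conf"]) for d in spot_point(c,n)][:3])
o=cv2.imread("raw4_top.png");n=cv2.imread("raw5_top.png")
print("green old/new side")
for f in("raw4_side.png","raw5_side.png"):
    h=cv2.cvtColor(cv2.imread(f),cv2.COLOR_BGR2HSV)[160:195,188:212];m=(abs(h[...,0].astype(int)-65)<15)&(h[...,1]>120)
    ys,xs=np.nonzero(m);print(len(xs),188+np.median(xs),160+np.median(ys))
fit.TH=12;fitpale("top",-140)
go(602,31,140,.153)
```

```text
green 106 199.58490566037736 184.74528301886792 193 215 179 211
140 [197.74 172.69]
137 [197.82 173.57]
130 [198.02 175.61]
120 [198.29 178.49]
110 [198.56 181.34]
108 [198.61 181.91]
side dark_strip [(array([200.7, 213.5]), 0.81)]
side head_top [(array([334.2, 312.3]), 0.95), (array([198.3, 184.4]), 0.85), (array([398.6, 141.8]), 0.59)]
side brown_strip [(array([302.8, 163.8]), 0.96)]
side marker [(array([257.5, 201.5]), 0.6)]
side beaker [(array([201. , 186.9]), 0.73), (array([188.7, 161. ]), 0.56)]
side grain_jar [(array([124.4, 254.4]), 0.96), (array([197.7, 202.8]), 0.48)]
side bung [(array([162.6, 192. ]), 0.49), (array([200.9, 184.8]), 0.19)]
side bottle [(array([242.5, 248.1]), 0.85)]
top dark_strip [(array([253.4, 152.1]), 0.54), (array([257.5, 110.2]), 0.46), (array([248.6, 144.7]), 0.41)]
top head_top [(array([166.6, 277. ]), 0.82), (array([250.2, 146.1]), 0.7), (array([361.1, 277.8]), 0.63)]
top brown_strip [(array([337.2, 201.2]), 0.75)]
top marker [(array([279.4, 183.9]), 0.56)]
top beaker [(array([300. , 112.4]), 0.6)]
top grain_jar [(array([192. , 126.4]), 0.74)]
top bung [(array([258. , 110.4]), 0.37)]
top bottle [(array([192.7, 127.5]), 0.59), (array([230.1, 190.2]), 0.41)]
green old/new side
99 198.0 174.0
95 199.0 183.0
pale top [268 136  41  16 418] [ 623.14 -107.96    0.16] 0.116 gauge x,y -0.2863781961194576 -140.56123351054632
pos [412.4   22.15 172.49] turn [-0.4  -0.    0.06] shift mm [-20.15 188.73  32.49] F [ 0.5 -0.5  0.2] open -0.0 grip 0.0 t 35.45
```

Run:
```python
from h import *
for c,ims in(("side",["raw_side.png","raw5_side.png"]),("top",["raw_top.png","raw5_top.png"])):
    r={"side":(240,180,270,212),"top":(262,172,302,188)}[c]
    for f in ims:
        h=cv2.cvtColor(cv2.imread(f),cv2.COLOR_BGR2HSV)[r[1]:r[3],r[0]:r[2]];m=(abs(h[...,0].astype(int)-65)<20)&(h[...,1]>110)
        ys,xs=np.nonzero(m);print(f,len(xs),r[0]+xs.mean(),r[1]+ys.mean())
finish_job()
```

```text
raw_side.png 56 259.80357142857144 190.89285714285714
raw5_side.png 54 259.77777777777777 191.05555555555554
raw_top.png 38 291.4473684210526 181.42105263157896
raw5_top.png 36 292.9166666666667 181.58333333333334
the job is handed in; nothing more can be done
```

The job is done and handed in: the bottle stands upright clear of the track, the dark strip is centred under the gauge's foot, the pale strip lies flat beyond the right end, and the green cap is down at its stop. I could not read the gauge directly, but the cap's travel and a hard stop at 33 N show it is fully down.

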